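# Couple the hitch arm to the ball stand

### The arm

A 6-joint arm with a two-finger parallel gripper is mounted at the origin on the work surface; the furniture and walls round the work are solid. World frame = base frame: x ahead of the robot, y to its left, z up, the work surface at z = 0. Lengths are in m, angles in rad, forces in N, time in s.
With the tool pointing down it reaches from about 0.25 to 0.725 m from the base axis. Payload 4 kg.
Tool frame: the origin (TCP) lies at the very end of the fingers, on their centre line; the grasp point (between the pads) lies 19 mm behind it; z points along the fingers, y is the line along which they close (so a half turn about z gives the same grasp; the last joint's range is limited). The gripper opens to 85 mm and grips with 20 to 120 N. Pads are 22 mm wide; open, the fingers measure 114 mm over their backs; the gripper's body (76 mm by 85 mm) begins 54 mm behind the grasp point. The pads swing forward as they close: fully open they stand 13 mm farther back than shut.
Start: joints at [-1.167, 0.241, 0.005, 1.335, 0, 1.571], TCP at [0.196, -0.46, 0.231] pointing down, gripper open.
Joint ranges: [-2.72, 2.72], [-1.05, 1.87], [-1.09, 1.28], [-1.99, 2.15], [-1.42, 1.44], [-3.14, 3.14]. Speed limits (rad/s): [2.79, 2.79, 3.14, 3.14, 3.14, 3.14].

### API

Orientations are given as a unit quaternion [x, y, z, w].
In Python, from workcell import bot, vision, workorder, boxes_of gives the robot as it stands.
- The arm moves only by the tool send_rows, never from a script. Its argument "motion" is text: rows parted by semicolons, each of 5 numbers parted by spaces: the closure, from -1 (fully open) to 1 (shut), so that 0 is half open, then the shift along the tool's x, y, z in cm, then the turn about the tool's z in rad. In form: claw x y z twist; .... A call has 1 to 5 rows; each row is the pose to reach, as a shift and turn from the pose commanded when the call began, along the tool's axes at that moment; what a row does not reach only later rows make up. A row lasts 1/10 s, in which the tool goes at most 50 mm and 8.59 degrees, less where a joint would pass 70% of its speed; a pose out of reach is approached as far as the arm can. A call with a gripper value outside its range is refused whole. The fingers move at their own pace and stop on an object; the grip force is fixed at half the most. Time passes only in rows, so rows that repeat a pose let the fingers close. It gives the time, the measured TCP pose, the force, the opening and the grip force at its end, in the units of the state.
- bot.get_obs(): the state, without advancing time (a new reading comes with each control period).
- vision.camera(name): name is "scene" or "top" or "wrist"; returns the picture (384x512x3 uint8, red, green, blue); there is no depth.
- vision.camera_model(name): a dict with "fov_y" (degrees; the focal length in pixels is half the picture's height over the tangent of half this angle, whatever the lens; pixels are square), "cx", "cy" (the principal point, pixels), "k1" (the pictures are not rectified: a ray, as slopes to the right and down, at radius r is drawn at 1 + k1 r^2 times it, then the intrinsics apply), "world_from_camera" (4x4, takes a point from camera to world coordinates); the wrist camera has in their place "hand_eye" (4x4, takes a point from camera to tool coordinates, whose origin is the TCP and whose axes are the flange's). Camera axes: x right, y down, z forward; pixel columns grow to the right and rows downward; lengths in m; the calibration is good to about 2 mm. A picture is of the moment at which its call begins: read the wrist's pose just before it. camera_model takes no time and is no camera call.
- workorder.job_done(): hands the job in; it is judged then, once.
Trained networks look in the newest picture that a camera, given by its name, has taken for a name from the list of things; names that differ only in an ending like _2 or _b are one class to them, and where a whole thing is asked for, a point or a joint stands for the part that bears it (a point fixed in the world has none). Each returns a list of dicts, best first, with "conf" (0 to 1); they miss things now and then, are a little off and sometimes report something else, mostly with a low value. They report only what shows in the picture. A call takes as long as a camera call.
- boxes_of(camera, target): "rect" ([centre column, centre row, width, height] in pixels, round what is visible of it).
The state is a dict: "clock": time; "joint_pos": joint angles; "joint_vel": joint speeds; "tau": joint torques, N m; "eef_pos": TCP position; "tool_rot": TCP orientation; "ft_force": force on the tool from outside, world axes, zero at the start; "ft_torque": the same for the moment, N m; "grip_width": finger opening in m; "grasp_force": force on a finger pad.
Only numpy, scipy, OpenCV 4.12 (cv2) and the standard library are available. Lean on these libraries where they do the work, as an engineer would, in place of code of your own. Each camera call takes 0.05 s, during which the arm holds its last target. There are 200 camera calls.

### The job

Take the hitch arm out of its wooden rack by its wooden tail, lay it flat on the open desk and let it go, then take it again by its socket cup. With the latch lever still raised, lower the cup over the ball of the steel stand, tail between the saddle cheeks, and push it down until it snaps fully home, without forcing it; then press the latch lever fully down. Leave the loose things round about where they are.

Things in the scene. Friction and masses are not known exactly. Their poses are not given: they have to be found in the camera images.
- tail_grip (a point): Centre of the wooden tail of the loose hitch arm (0.37 kg, 186 mm long, dark steel with a wooden tail). The arm's x axis points from the tail to the cup, z up out of its flat underside. The tail is 56 mm long, 26 mm wide, 30 mm high; this point lies 135 mm behind the cup's axis, 15 mm above the underside. In the rack only this tail stands free for the fingers.
- cup_grip (a point): Centre of the arm's socket cup, a 50 x 50 mm square block 46 mm high (rounded top to 52 mm); this point is on the cup's vertical axis, 27 mm above the underside (which is flat and level with the underside of the bar and the tail). Same axes as tail_grip. On the stand only the cup can be held: the tail is between cheeks. The bar between cup and tail is 24 mm wide, 30 mm high, with the raised lever above it.
- socket (a point): Where the ball's centre lies when the cup is fully home: on the cup's axis, 21 mm above its underside. The cavity is 32 mm square, open below. Two spring pads in its mouth (25 mm apart) must be pushed over the 30 mm ball: contact about 21 mm above home, then a push of about 8 to 14 N over the next 10 mm, after which the pads draw it down until it stops hard. The arm's own weight does not seat it.
- lever_end (a point): Top of the round cross bar (22 mm wide, 14 mm thick) at the free end of the latch lever, 63 mm from the lever's hinge. The hinge runs across the arm 31 mm behind the cup's axis, 40 mm above the underside; raised, the lever slopes up and back over the bar (end some 79 mm behind the cup's axis and 83 mm above the underside), down it lies flat along the bar (end 94 mm behind, 49 mm above the underside).
- latch (a joint): Latch lever angle: 0 raised (open), 0.6 rad flat down (latched, hard stop). It stays where it is left; moving it takes 5 to 7 N downward at its end. Its hook swings in under the ball, and cannot pass the ball if the cup sits too high.
- ball_centre (a point): Centre of the 30 mm greased ball on its fixed post on the steel stand, 61 mm above the desk. The stand's x axis points from the saddle to the ball: the arm, coupled, has the same heading. Base plate 215 x 100 x 12 mm.
- saddle_mid (a point): Middle of the saddle floor on the stand, 130 mm behind the ball, 40 mm above the desk: the tail rests here, between two cheeks 34 mm apart, 80 mm long (75 to 155 mm behind the ball), with flared lips up to about 82 mm above the desk and 74 mm apart over all.
- rack_seat (a point): On the floor of the fixed wooden rack (12 mm above the desk), under the cup's axis when the arm is parked; x axis along the parked arm, from tail to cup. Its cheeks enclose the cup (5 mm play a side, up to 60 mm above the desk, from 32 mm before to 34 mm behind this point) and the bar (5 mm play a side, up to 46 mm, from there to 98 mm behind); lift the arm straight up.
- wax: yellow wax block 35 x 55 x 18 mm, loose bystander; origin under its centre
- sander: brown sanding block 41 x 76 x 25 mm, loose bystander; origin under its centre
- jar: lidded glass jar 68 mm wide, 61 mm high, loose bystander; origin under its centre
- tin: lidded metal tin 70 mm wide, 36 mm high, loose bystander; origin under its centre. (To its right a tall fixed eyelet press stands at the desk edge, 0.42 m ahead and 0.5 m right of the robot: keep clear. Between rack and stand the desk is open.)

How it is judged:
On the way, in this order (a step that is already met when the one before it is completed fails the run):
1. the arm lies flat on the open desk, let go (height (world z) of socket below 0.027 m and height (world z) of tail_grip below 0.021 m and angle between socket's own z axis and vertical below 0.08 rad and contact force between the fingers and anything else below 0.3 N), for 0.1 s.
2. the cup is fully home on the ball, the tail in the saddle, with the latch lever still raised (distance between socket and ball_centre below 0.005 m and horizontal distance between tail_grip and saddle_mid below 0.015 m and value of joint latch below 0.25 rad), for 0.1 s.
3. the latch lever is pressed fully down (value of joint latch above 0.54 rad and distance between socket and ball_centre below 0.005 m), for 0.1 s.
At the end, for the whole second after the job is handed in: The ball's centre is within 5 mm of its home point in the cup, the tail lies in the saddle (its centre within 15 mm of the saddle's middle, seen from above), the arm is level within 0.08 rad, and the latch lever is down (over 0.54 of 0.6 rad) and at rest (all of step 3 and horizontal distance between tail_grip and saddle_mid below 0.015 m and angle between socket's own z axis and vertical below 0.08 rad and velocity of joint latch below 0.05 rad/s); the robot touches nothing.
It fails at once if the arm is forced onto the stand with more than 60 N (contact force between hitch_arm and stand above 60 N).
It fails at once if a loose bystander is shifted by more than 30 mm (distance of any of wax, sander, jar, tin from where it was at the start of the episode above 0.03 m).
It also fails if it takes over 72 s, if anything falls off the work surface, if the arm or the gripper's body presses on something with over 40 N, if the wrist force passes 120 N, or if a joint passes its speed limit or range.

## Working session

There is one attempt and no reset: what is moved stays moved. The work goes in short steps, Python scripts to look and compute and a tool call to move; the robot and the scene stay as the last step left them, time stands still between calls to the robot, and variables do not carry over. Pictures are saved under pics/ and viewed, at most 10 in all, crops included, and the job is handed in when it is done.

Besides the shell and the picture viewer there is one more tool, called by a JSON object that holds its "op" and its "data", one argument or row to a line. send_rows: Moves the arm, as the interface text tells. Its arguments: {"type":"object","properties":{"motion":{"type":"string"}},"required":["motion"]}

```bash
ls; mkdir -p pics; python3 - <<'E'
from workcell import bot, vision, workorder, boxes_of
import cv2,numpy as np
o=bot.get_obs()
print({k:np.round(v,3) for k,v in o.items()})
for n in ["scene","top"]:
    im=vision.camera(n); cv2.imwrite(f"pics/{n}0.png",cv2.resize(im[:,:,::-1],(768,576),interpolation=cv2.INTER_CUBIC))
    m=vision.camera_model(n); print(n,{k:np.round(v,4).tolist() for k,v in m.items()})
    for t in ["tail_grip","cup_grip","lever_end","ball_centre","saddle_mid","rack_seat","jar","tin","wax","sander","socket"]:
        try:
            r=boxes_of(n,t); print(t,[(np.round(b["rect"]).tolist(),round(b["conf"],2)) for b in r[:2]])
        except Exception as e: print(t,e)
m=vision.camera_model("wrist");print({k:np.round(v,4).tolist() for k,v in m.items()})
E
```

```text
pics
{'clock': np.float64(0.0), 'joint_pos': array([-1.167,  0.241,  0.004,  1.335, -0.   ,  1.571]), 'joint_vel': array([ 0.001, -0.001, -0.   , -0.001, -0.001, -0.001]), 'tau': array([-0.0000e+00, -3.7232e+01,  2.5241e+01,  1.7000e-02, -0.0000e+00,
       -0.0000e+00]), 'eef_pos': array([ 0.196, -0.459,  0.23 ]), 'tool_rot': array([ 0.98 ,  0.201, -0.   , -0.001]), 'ft_force': array([-0.354, -0.525,  0.382]), 'ft_torque': array([-0.003, -0.054, -0.007]), 'grasp_force': np.float64(0.0), 'grip_width': np.float64(0.086)}
scene {'fov_y': 42.2627, 'cx': 258.76, 'cy': 191.4058, 'k1': -0.1687, 'world_from_camera': [[-0.4862, -0.5177, 0.704, -0.343], [-0.8736, 0.2713, -0.4039, 0.5427], [0.0181, -0.8114, -0.5842, 0.8535], [0.0, 0.0, 0.0, 1.0]]}
tail_grip [([330.0, 190.0, 42.0, 51.0], 0.68)]
cup_grip [([329.0, 190.0, 42.0, 53.0], 0.68)]
lever_end [([353.0, 175.0, 24.0, 19.0], 0.26)]
ball_centre [([188.0, 245.0, 51.0, 69.0], 0.76)]
saddle_mid [([188.0, 244.0, 60.0, 74.0], 0.62)]
rack_seat [([322.0, 186.0, 49.0, 47.0], 0.72)]
jar [([218.0, 193.0, 24.0, 29.0], 0.87), ([189.0, 244.0, 55.0, 66.0]
[... 508 characters left out ...]
58.0, 88.0], 0.45)]
lever_end [([342.0, 207.0, 10.0, 24.0], 0.52)]
ball_centre [([176.0, 212.0, 58.0, 86.0], 0.91), ([387.0, 193.0, 27.0, 30.0], 0.38)]
saddle_mid [([177.0, 212.0, 58.0, 86.0], 0.77), ([340.0, 213.0, 23.0, 70.0], 0.74)]
rack_seat [([338.0, 197.0, 39.0, 53.0], 0.89)]
jar [([232.0, 158.0, 24.0, 36.0], 0.81)]
tin [([388.0, 191.0, 31.0, 28.0], 0.87)]
wax [([124.0, 201.0, 17.0, 22.0], 0.55)]
sander [([275.0, 153.0, 25.0, 18.0], 0.7)]
socket [([340.0, 212.0, 26.0, 71.0], 0.58)]
{'fov_y': 60.5112, 'cx': 248.0535, 'cy': 189.9109, 'k1': -0.0519, 'hand_eye': [[-0.0017, -0.9588, -0.2841, 0.071], [1.0, -0.0018, -0.0001, -0.0005], [-0.0005, -0.2841, 0.9588, -0.142], [0.0, 0.0, 0.0, 1.0]]}
```

```bash
cat > h.py <<'E'
from workcell import bot, vision, workorder, boxes_of
import cv2,numpy as np
from scipy.spatial.transform import Rotation as R
H,W=384,512
def pose(o=None):
    o=o or bot.get_obs(); T=np.eye(4); T[:3,:3]=R.from_quat(o["tool_rot"]).as_matrix(); T[:3,3]=o["eef_pos"]; return T
def cam(n,T=None):
    m=vision.camera_model(n)
    M=np.array(m["world_from_camera"]) if n!="wrist" else (pose() if T is None else T)@np.array(m["hand_eye"])
    f=H/2/np.tan(np.radians(m["fov_y"]/2)); K=np.array([[f,0,m["cx"]],[0,f,m["cy"]],[0,0,1]]); return K,np.array([m["k1"],0,0,0,0.]),M
def unproj(c,px,z):
    K,d,M=c; u=cv2.undistortPoints(np.array(px,float).reshape(-1,1,2),K,d)[:,0]
    r=np.c_[u,np.ones(len(u))]@M[:3,:3].T; t=M[:3,3]
    return t+r*((z-t[2])/r[:,2])[:,None]
def proj(c,P):
    K,d,M=c; I=np.linalg.inv(M); rv=cv2.Rodrigues(I[:3,:3])[0]
    return cv2.projectPoints(np.array(P,float).reshape(-1,1,3),rv,I[:3,3],K,d)[0][:,0]
def shift(P):  # world point -> tool-frame shift cm from present pose
    T=pose(); return (np.linalg.inv(T)@np.r_[P,1])[:3]*100
E
python3 - <<'E'
import cv2
im=cv2.imread('pics/top0.png')
im=cv2.imread('pics/top0.png')[190:430,130:630]
cv2.imwrite('pics/topc.png',cv2.resize(im,(800,384),interpolation=cv2.INTER_CUBIC))
E
```

```text
(no output)
```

View pics/top0.png

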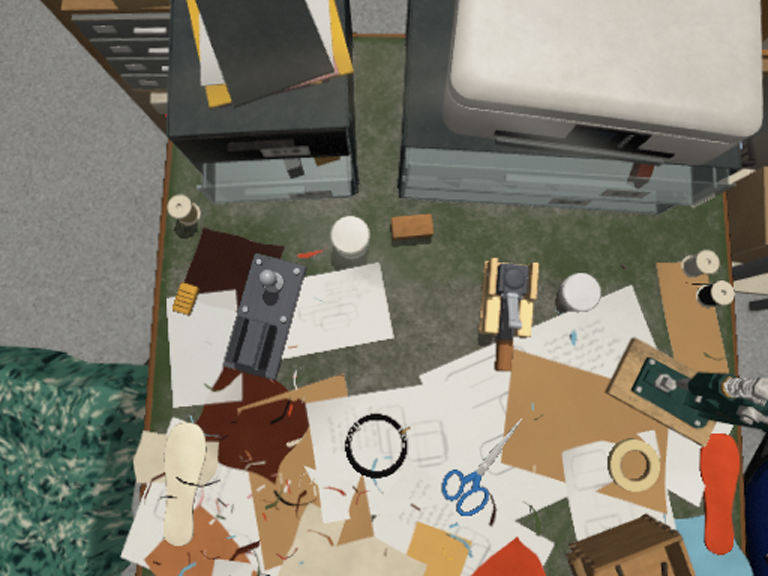

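View pics/scene0.png

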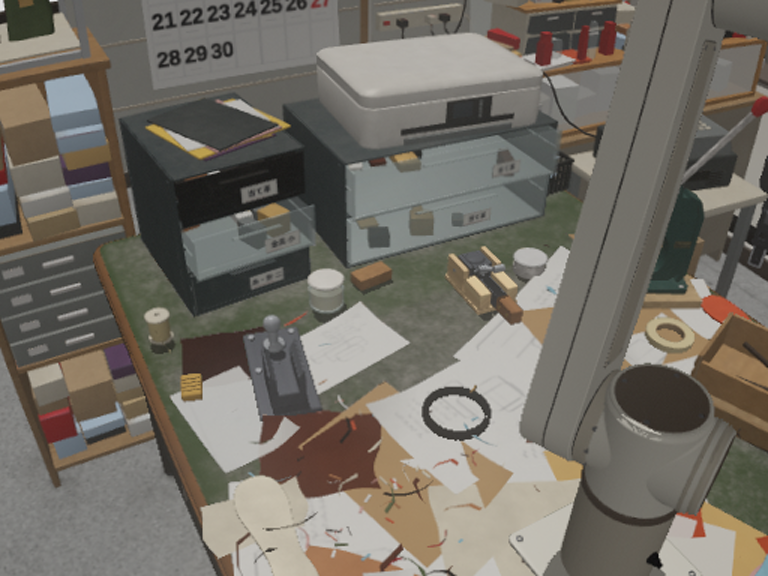

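Top view (768×576): the ball is at about (269,279), with the stand saddle towards (253,345). The parked cup is at (514,275), with the tail at (505,352) below it. The desk between them is open, around (400,320).

```bash
python3 - <<'E'
from h import *
c=cam("top"); s=cam("scene")
def u(x,y,z): return np.round(unproj(c,[[x/1.5,y/1.5]],z)[0],4)
print("ball",u(269,279,.061),"plate corners TL,TR,BL,BR",u(256,253,.012),u(305,262,.012),u(224,368,.012),u(274,380,.012))
print("cup",u(515,275,.064),"tail end bottom centre",u(504,369,.042),"tail start",u(506,342,.042))
print("rack corners",u(486,261,.06),u(537,263,.06),u(482,333,.046),u(530,336,.046))
for n,x,y in [("jar",350,235),("sander",412,227),("tin",579,292),("wax",185,299),("cab",375,200)]: print(n,u(x,y,.03))
print("scene ball",unproj(s,[[274/1.5,325/1.5]],.061))
t=c
E
```

```text
ball [0.6095 0.2158 0.061 ] plate corners TL,TR,BL,BR [0.665  0.2531 0.012 ] [0.65   0.1622 0.012 ] [0.4546 0.2996 0.012 ] [0.4358 0.2088 0.012 ]
cup [ 0.6253 -0.2081  0.064 ] tail end bottom centre [ 0.4644 -0.1929  0.042 ] tail start [ 0.5109 -0.1966  0.042 ]
rack corners [ 0.6495 -0.1588  0.06  ] [ 0.6481 -0.2479  0.06  ] [ 0.5254 -0.1541  0.046 ] [ 0.5219 -0.2376  0.046 ]
jar [0.6978 0.0803 0.03  ]
sander [ 0.7151 -0.0312  0.03  ]
tin [ 0.6031 -0.3319  0.03  ]
wax [0.575  0.3721 0.03  ]
cab [0.7642 0.0368 0.03  ]
scene ball [[0.60572096 0.22030759 0.061     ]]
```

View pics/topc.png

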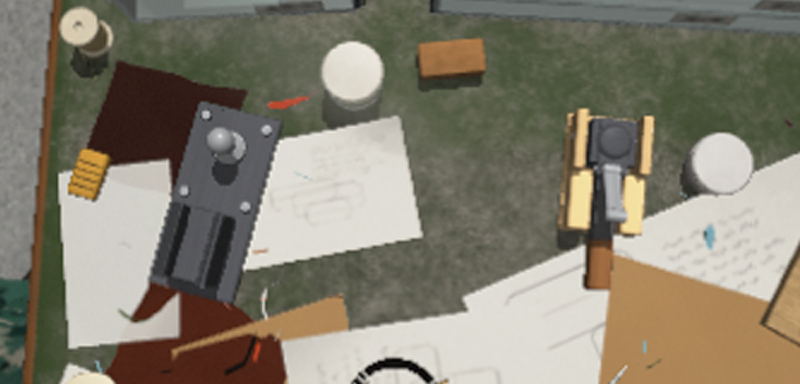

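```bash
python3 - <<'E'
from h import *
print(shift([0.488,-0.195,0.16]))
E
```

```text
[ 37.21253194 -12.89481047   7.13173611]
```

{"op": "send_rows", "data": {
  "motion": "-1 4.5 -1.5 1 0.1; -1 9 -3 2 0.2; -1 13.5 -4.5 3 0.3; -1 18 -6 4 0.4; -1 22.5 -7.5 5 0.5"
}}

```text
clock: 1.7
eef_pos: [0.3751, -0.3012, 0.1812]
tool_rot: [0.999, -0.05, 0.0, 0.0]
ft_force: [0.1, -1.5, -0.5]
grip_width: 0.085
grasp_force: 0.0
```

```bash
python3 - <<'E'
from h import *
T=pose();print(shift([0.488,-0.195,0.16]), np.arctan2(T[1,0],T[0,0]),T[:3,2])
E
```

```text
[ 10.16445253 -11.69946441   2.11655299] -0.1007816524381609 [ 5.84466351e-04 -5.60673265e-04 -9.99999672e-01]
```

{"op": "send_rows", "data": {
  "motion": "-1 3 -3 0.5 0; -1 6 -7 1.5 0; -1 10 -11.5 2 0; -1 10 -11.5 2 0"
}}

```text
clock: 2.1
eef_pos: [0.4873, -0.194, 0.1606]
tool_rot: [0.999, -0.045, 0.0, -0.001]
ft_force: [-0.6, 0.1, -0.0]
grip_width: 0.0853
grasp_force: 0.0
```

```bash
cat >> h.py <<'E'
def snap(name,sc=1.5):
    T=pose(); im=vision.camera("wrist"); np.save("pics/%s.npy"%name,T)
    cv2.imwrite(f"pics/{name}.png",cv2.resize(im[:,:,::-1],None,fx=sc,fy=sc,interpolation=cv2.INTER_CUBIC)); return cam("wrist",T)
E
python3 - <<'E'
from h import *
c=snap("w1");print(np.round(pose(),4))
print(proj(c,[[0.488,-0.195,0.042],[0.622,-0.208,0.064]])*1.5)
E
```

```text
[[ 9.959e-01 -9.050e-02  5.000e-04  4.871e-01]
 [-9.050e-02 -9.959e-01  1.100e-03 -1.945e-01]
 [ 4.000e-04 -1.100e-03 -1.000e+00  1.606e-01]
 [ 0.000e+00  0.000e+00  0.000e+00  1.000e+00]]
[[373.8248475  272.74445835]
 [375.65982718 -12.82797053]]
```

View pics/w1.png

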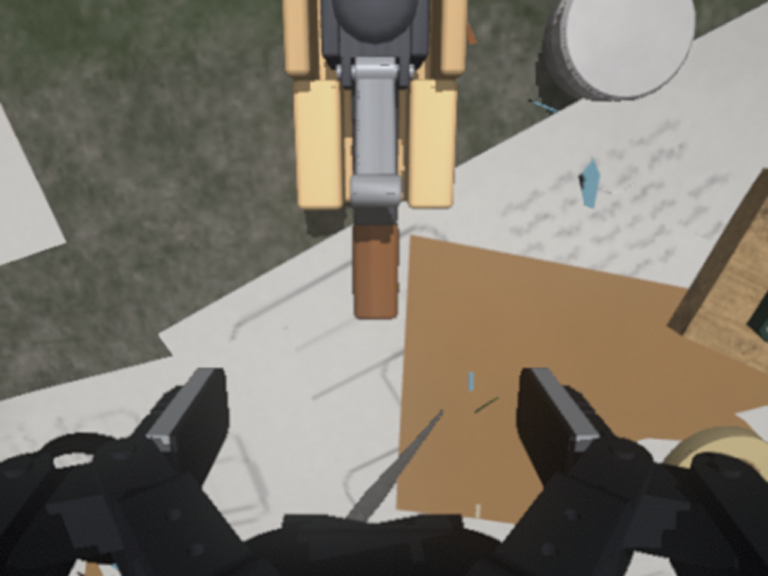

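The tail shows at columns 353–398, rows 225–318, parallel to the picture's columns, so the yaw already matches. The lever end at (376,190) is just ahead, so I'll grip about 6 mm rearward.

```bash
python3 - <<'E'
from h import *
T=np.load("pics/w1.npy");c=cam("wrist",T)
p=unproj(c,np.array([[376,271],[376,225],[376,318],[353,271],[398,271]])/1.5,.042);print(p)
print(shift([*p[0][:2],0.012]))
print(unproj(c,np.array([[376,190]])/1.5,.095))
E
```

```text
[[ 0.48887278 -0.19627217  0.042     ]
 [ 0.51407298 -0.19854486  0.042     ]
 [ 0.46168427 -0.19382222  0.042     ]
 [ 0.49002669 -0.18376813  0.042     ]
 [ 0.48777063 -0.20823327  0.042     ]]
[ 0.1899705   0.18061798 14.86353602]
[[ 0.53758978 -0.20029186  0.095     ]]
```

{"op": "send_rows", "data": {
  "motion": "-1 -0.4 0.2 5 0; -1 -0.4 0.2 9.5 0; -1 -0.4 0.2 12.5 0; -1 -0.4 0.2 14.8 0; -1 -0.4 0.2 14.8 0"
}}

```text
clock: 2.65
eef_pos: [0.4764, -0.1991, 0.0103]
tool_rot: [0.999, -0.049, -0.004, -0.001]
ft_force: [-0.7, 0.2, -0.2]
grip_width: 0.0858
grasp_force: 0.0
```

{"op": "send_rows", "data": {
  "motion": "1 0 0 0 0; 1 0 0 0 0; 1 0 0 0 0; 1 0 0 0 0; 1 0 0 0 0"
}}

```text
clock: 3.15
eef_pos: [0.481, -0.1988, 0.0145]
tool_rot: [0.999, -0.047, 0.001, -0.0]
ft_force: [-1.6, 1.7, 5.4]
grip_width: 0.0253
grasp_force: 58.1
```

{"op": "send_rows", "data": {
  "motion": "1 0 0 -1.5 0; 1 0 0 -3.5 0; 1 0 0 -6 0; 1 0 0 -9 0; 1 0 0 -12 0"
}}

```text
clock: 3.65
eef_pos: [0.479, -0.1988, 0.1333]
tool_rot: [0.999, -0.048, -0.002, -0.0]
ft_force: [0.2, 0.5, -3.8]
grip_width: 0.0253
grasp_force: 59.8
```

```bash
python3 - <<'E'
from h import *
c=snap("w2");print(np.round(pose(),4))
s=vision.camera("scene"); cv2.imwrite("pics/s2.png",cv2.resize(s[100:340,100:420,::-1],None,fx=2.4,fy=2.4,interpolation=cv2.INTER_CUBIC))
T=pose();
# lay target: tail at (0.45,0.0), yaw -0.2
print(shift([0.45,0.0,0.13]), T[:3,3], np.arctan2(T[1,0],T[0,0]))
E
```

```text
[[ 0.9953 -0.0962  0.0057  0.4822]
 [-0.0961 -0.9954 -0.0031 -0.2001]
 [ 0.006   0.0025 -1.      0.139 ]
 [ 0.      0.      0.      1.    ]]
[ -5.19216788 -19.62754005   0.62481062] [ 0.48275756 -0.2003358   0.13717231] -0.0963165122872487
```

View pics/s2.png

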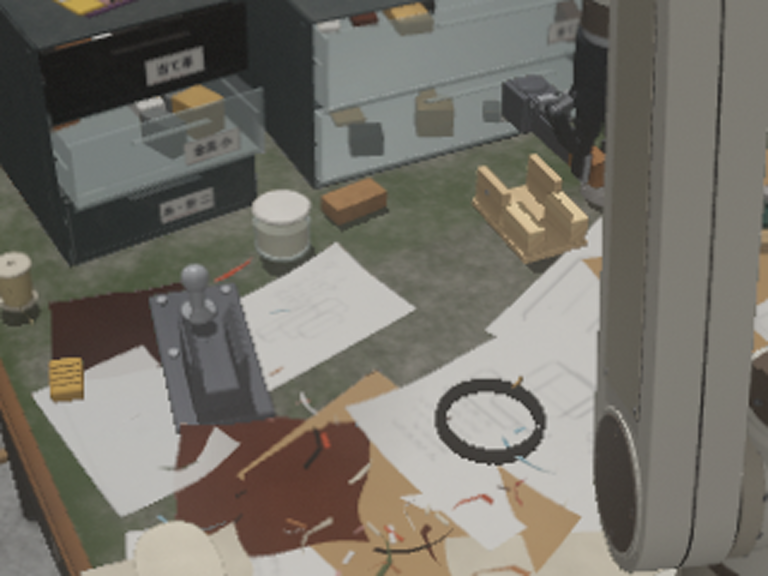

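The arm is clear of the rack, held roughly level with the cup at about (535,95). The open desk to the left of the rack is free.

{"op": "send_rows", "data": {
  "motion": "1 -1 -4 0 0; 1 -2 -8 0 0; 1 -3.5 -12 0 0.05; 1 -4.5 -16 0 0.1; 1 -5 -19.5 0 0.1"
}}

```text
clock: 4.25
eef_pos: [0.4399, -0.0536, 0.1316]
tool_rot: [0.997, -0.071, -0.002, -0.016]
ft_force: [-0.0, 0.4, -3.3]
grip_width: 0.0251
grasp_force: 60.1
```

{"op": "send_rows", "data": {
  "motion": "1 0 0 0 0; 1 0 0 3 0; 1 0 0 6 0; 1 0 0 8 0; 1 0 0 9.5 0"
}}

```text
clock: 4.75
eef_pos: [0.4424, -0.0547, 0.0364]
tool_rot: [0.997, -0.072, -0.0, -0.017]
ft_force: [0.5, -0.5, -2.8]
grip_width: 0.0252
grasp_force: 60.1
```

```bash
python3 - <<'E'
from h import *
c=snap("w3");print(np.round(pose(),4),bot.get_obs()["ft_force"])
E
```

```text
[[ 0.9895 -0.1443 -0.001   0.441 ]
 [-0.1442 -0.989   0.0337 -0.0545]
 [-0.0058 -0.0332 -0.9994  0.0347]
 [ 0.      0.      0.      1.    ]] [-0.69350477  0.45272265 -3.66755864]
```

View pics/w3.png

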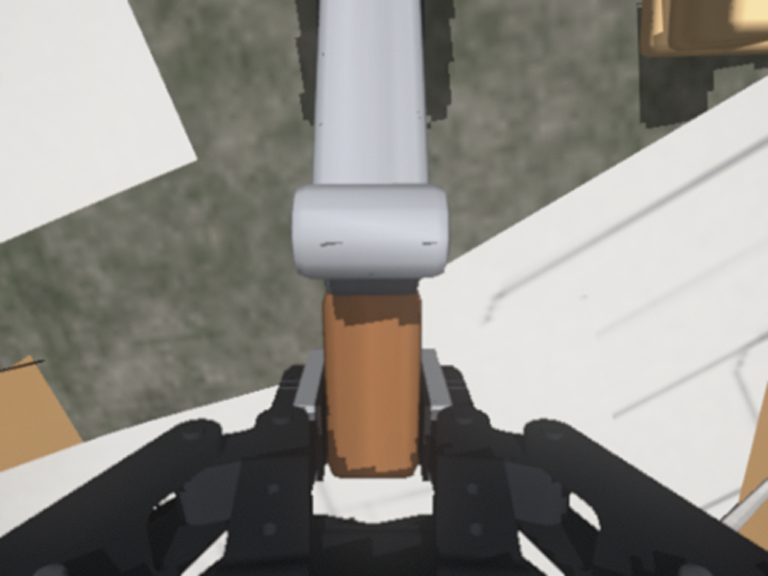

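The tail is held well between the pads (rows 350–470), the cup end is ahead, and the ground is free. I'll lower it to the desk.

{"op": "send_rows", "data": {
  "motion": "1 0 0 1 0; 1 0 0 2 0; 1 0 0 2.5 0; 1 0 0 2.8 0; 1 0 0 2.8 0"
}}

```text
clock: 5.3
eef_pos: [0.4428, -0.0531, 0.0103]
tool_rot: [0.997, -0.071, 0.001, -0.017]
ft_force: [0.6, -0.0, -3.9]
grip_width: 0.025
grasp_force: 60.1
```

```bash
python3 - <<'E'
from h import *
print(np.round(pose(),4),bot.get_obs()["ft_force"])
E
```

```text
[[ 9.899e-01 -1.418e-01  4.000e-03  4.428e-01]
 [-1.419e-01 -9.893e-01  3.410e-02 -5.310e-02]
 [-9.000e-04 -3.430e-02 -9.994e-01  1.030e-02]
 [ 0.000e+00  0.000e+00  0.000e+00  1.000e+00]] [ 0.6268412  -0.03415399 -3.87115059]
```

{"op": "send_rows", "data": {
  "motion": "1 0 0 0.3 0; 1 0 0 0.6 0; 1 0 0 0.6 0"
}}

```text
clock: 5.6
eef_pos: [0.4435, -0.0528, 0.0049]
tool_rot: [0.997, -0.071, 0.002, -0.017]
ft_force: [-2.1, 0.4, 1.3]
grip_width: 0.0251
grasp_force: 60.8
```

{"op": "send_rows", "data": {
  "motion": "-1 0 0 0 0; -1 0 0 0 0; -1 0 0 0 0; -1 0 0 0 0; -1 0 0 -2 0"
}}

```text
clock: 6.1
eef_pos: [0.4405, -0.0532, 0.0227]
tool_rot: [0.997, -0.071, -0.002, -0.017]
ft_force: [0.0, -0.5, 0.5]
grip_width: 0.0855
grasp_force: 0.0
```

{"op": "send_rows", "data": {
  "motion": "-1 0 0 -3 0; -1 0 0 -7 0; -1 0 0 -11 0; -1 0 0 -15 0; -1 3 0 -15 0"
}}

```text
clock: 6.6
eef_pos: [0.4732, -0.0633, 0.1805]
tool_rot: [0.997, -0.071, 0.005, -0.017]
ft_force: [1.6, -0.4, 0.7]
grip_width: 0.0855
grasp_force: 0.0
```

```bash
python3 - <<'E'
from h import *
c=snap("w4");print(np.round(pose(),4))
im=vision.camera("top")
print(boxes_of("wrist","cup_grip")[:2],boxes_of("wrist","lever_end")[:2])
E
```

```text
[[ 0.9898 -0.1416  0.0167  0.4788]
 [-0.1421 -0.9893  0.0323 -0.0641]
 [ 0.012  -0.0343 -0.9993  0.1782]
 [ 0.      0.      0.      1.    ]]
[{'rect': [247.3, 118.8, 62.4, 215.9], 'conf': 0.91}] [{'rect': [245.9, 123.1, 29.5, 90.4], 'conf': 0.72}]
```

View pics/w4.png

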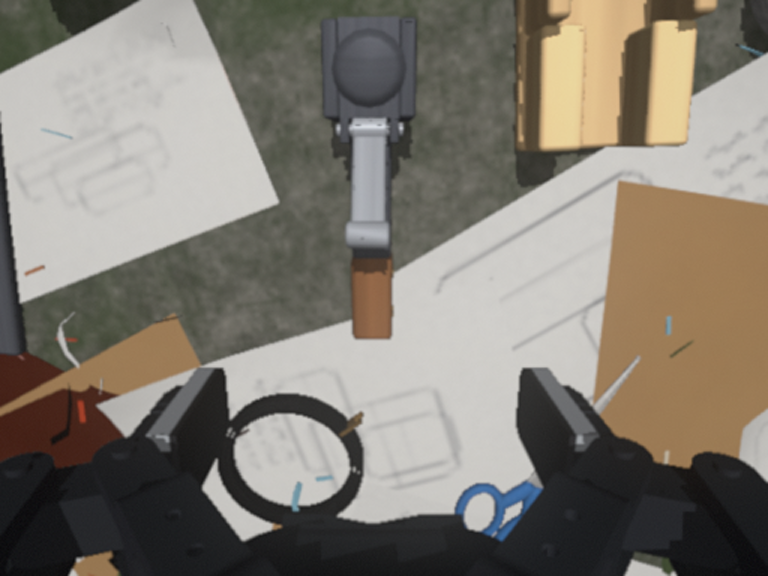

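The arm lies flat, let go: cup block at columns 322–415, rows 16–118, tail end at (372,337), lever raised. The tool has a persistent 2° roll, so I'll check the joints before grasping.

```bash
python3 - <<'E'
from h import *
o=bot.get_obs();print(np.round(o["joint_pos"],4),np.round(o["joint_vel"],3),o["clock"])
T=np.load("pics/w4.npy");c=cam("wrist",T)
px=np.array([[322,16],[415,18],[321,117],[415,117],[352,337],[391,337],[369,235]])/1.5
for q,z in zip(px,[.046]*4+[.03]*2+[.083]): print(unproj(c,[q],z)[0].round(4))
E
```

```text
[-0.1546  0.2289 -0.164   1.18    0.0344  3.1293] [ 0.002 -0.002 -0.04   0.008 -0.001 -0.   ] 6.8
[ 0.6098 -0.0526  0.046 ]
[ 0.6016 -0.0997  0.046 ]
[ 0.5606 -0.0438  0.046 ]
[ 0.5533 -0.0936  0.046 ]
[ 0.4271 -0.0386  0.03  ]
[ 0.4238 -0.0633  0.03  ]
[ 0.4999 -0.0624  0.083 ]
```

{"op": "send_rows", "data": {
  "motion": "-1 0 -1 0 0; -1 0 -2 0 0; -1 0 -2 0 0"
}}

```text
clock: 7.1
eef_pos: [0.473, -0.05, 0.1745]
tool_rot: [0.998, -0.065, 0.0, -0.021]
ft_force: [-0.2, 0.1, 0.4]
grip_width: 0.0855
grasp_force: 0.0
```

```bash
python3 - <<'E'
from h import *
o=bot.get_obs();print(np.round(o["joint_pos"],4),np.round(o["joint_vel"],3),o["clock"]);print(pose().round(4))
E
```

```text
[-0.1316  0.2281 -0.1637  1.1812  0.041   3.1407] [-0.007 -0.     0.006 -0.003 -0.01  -0.   ] 7.1
[[ 0.9915 -0.1303  0.0032  0.473 ]
 [-0.1303 -0.9906  0.0409 -0.05  ]
 [-0.0022 -0.041  -0.9992  0.1745]
 [ 0.      0.      0.      1.    ]]
```

Joint 6 sits at its limit (3.14), which caused the tilt. A half turn of the tool frees it, since the grasp is symmetric.

{"op": "send_rows", "data": {
  "motion": "-1 0 0 0 -0.14; -1 0 0 0 -0.28; -1 0 0 0 -0.42; -1 0 0 0 -0.56; -1 0 0 0 -0.7"
}}

```text
clock: 7.6
eef_pos: [0.4732, -0.0507, 0.1748]
tool_rot: [0.959, 0.283, 0.008, -0.019]
ft_force: [-0.6, 0.1, 1.0]
grip_width: 0.0855
grasp_force: 0.0
```

{"op": "send_rows", "data": {
  "motion": "-1 0 0 0 -0.14; -1 0 0 0 -0.28; -1 0 0 0 -0.42; -1 0 0 0 -0.56; -1 0 0 0 -0.7"
}}

```text
clock: 8.1
eef_pos: [0.4733, -0.0507, 0.1748]
tool_rot: [0.804, 0.595, 0.014, -0.015]
ft_force: [0.9, -0.0, 0.3]
grip_width: 0.0853
grasp_force: 0.0
```

{"op": "send_rows", "data": {
  "motion": "-1 0 0 0 -0.14; -1 0 0 0 -0.28; -1 0 0 0 -0.42; -1 0 0 0 -0.56; -1 0 0 0 -0.7"
}}

```text
clock: 8.6
eef_pos: [0.4732, -0.0507, 0.1748]
tool_rot: [0.551, 0.834, 0.018, -0.01]
ft_force: [-0.5, 0.9, 0.4]
grip_width: 0.0859
grasp_force: 0.0
```

{"op": "send_rows", "data": {
  "motion": "-1 0 0 0 -0.14; -1 0 0 0 -0.28; -1 0 0 0 -0.42; -1 0 0 0 -0.56; -1 0 0 0 -0.7"
}}

```text
clock: 9.1
eef_pos: [0.4732, -0.0507, 0.1747]
tool_rot: [0.232, 0.973, 0.02, -0.003]
ft_force: [0.7, -0.6, 0.1]
grip_width: 0.0854
grasp_force: 0.0
```

{"op": "send_rows", "data": {
  "motion": "-1 0 0 0 -0.14; -1 0 0 0 -0.28; -1 0 0 0 -0.34; -1 0 0 0 -0.34"
}}

```text
clock: 9.5
eef_pos: [0.4733, -0.0507, 0.1748]
tool_rot: [0.067, 0.998, 0.02, 0.001]
ft_force: [0.0, -0.3, 0.2]
grip_width: 0.0855
grasp_force: 0.0
```

```bash
python3 - <<'E'
from h import *
o=bot.get_obs();print(np.round(o["joint_pos"],4),o["clock"]);print(pose().round(4)); print(shift([0.56,-0.069,0.175]))
E
```

```text
[-1.3260e-01  2.2800e-01 -1.6310e-01  1.1811e+00  4.0600e-02  9.0000e-04] 9.5
[[-0.9911  0.1331  0.004   0.4733]
 [ 0.1331  0.9903  0.0404 -0.0507]
 [ 0.0015  0.0406 -0.9992  0.1748]
 [ 0.      0.      0.      1.    ]]
[-8.83964351 -0.65663517 -0.06295328]
```

{"op": "send_rows", "data": {
  "motion": "-1 -3 -0.2 0 0; -1 -6 -0.4 0 0; -1 -9 -0.6 0 0; -1 -9 -0.6 0 0"
}}

```text
clock: 9.9
eef_pos: [0.565, -0.0693, 0.1738]
tool_rot: [0.067, 0.998, 0.02, 0.002]
ft_force: [-1.6, 1.1, -0.0]
grip_width: 0.0854
grasp_force: 0.0
```

```bash
python3 - <<'E'
from h import *
c=snap("w5");o=bot.get_obs();print(np.round(o["joint_pos"],4),o["clock"]);print(pose().round(4))
E
```

```text
[-0.1436  0.4041  0.083   1.2518  0.0406 -0.0088] 9.95
[[-0.9909  0.1343  0.0037  0.5629]
 [ 0.1344  0.9901  0.0405 -0.0689]
 [ 0.0018  0.0406 -0.9992  0.1737]
 [ 0.      0.      0.      1.    ]]
```

View pics/w5.png

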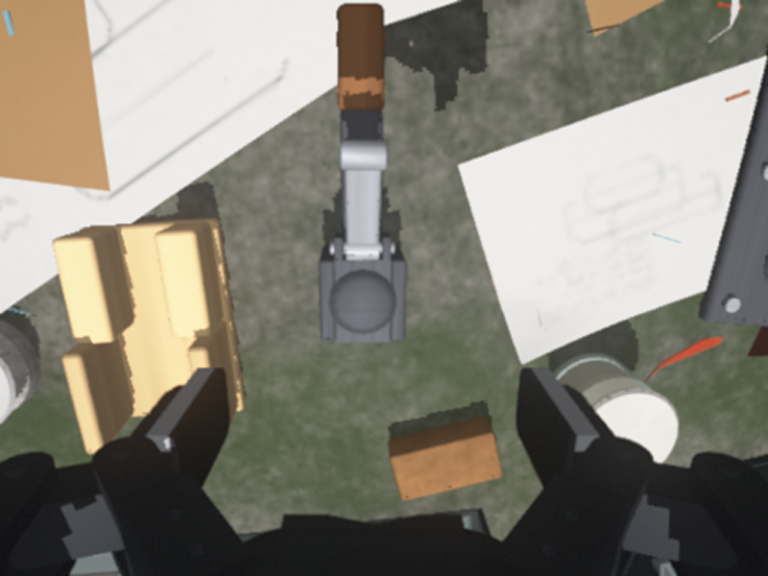

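The cup is in view: block columns 320–405, rows 262–341, dome at (363,300). The tail end is at (360,5) and the sides are parallel to the tool. The rack (left) and sander (bottom) are clear of the finger paths.

```bash
python3 - <<'E'
from h import *
T=np.load("pics/w5.npy");c=cam("wrist",T)
f=lambda x,y,z: unproj(c,[[x/1.5,y/1.5]],z)[0]
a,b=f(321,341,.046),f(404,341,.046); print("front",a,b,np.linalg.norm(a-b)); 
e1,e2=f(338,5,.03),f(383,5,.03); te=(e1+e2)/2; fm=(a+b)/2; print("tail end",te,"len",np.linalg.norm((fm-te)[:2]))
d=(fm-te)[:2]; d/=np.linalg.norm(d); print("heading",np.arctan2(d[1],d[0]))
cup=fm[:2]-.025*d; print("cup",cup, "dome",f(363,300,.05))
for z in (.1,.010): print(shift([*cup,z]))
E
```

```text
front [ 0.60167607 -0.09991394  0.046     ] [ 0.60916384 -0.05151886  0.046     ] 0.04897091380590035
tail end [ 0.42430936 -0.05062365  0.03      ] len 0.1828406216160515
heading -0.13767283937822622
cup [ 0.58065651 -0.07228544] dome [ 0.57892548 -0.0717985   0.05      ]
[-1.81449831 -0.39505998  7.3551685 ]
[-1.83058283 -0.76075868 16.3477213 ]
```

{"op": "send_rows", "data": {
  "motion": "-1 -0.9 -0.2 4 0; -1 -1.8 -0.4 8 0; -1 -1.8 -0.6 12 0; -1 -1.8 -0.7 15 0; -1 -1.8 -0.75 16.5 0"
}}

```text
clock: 10.45
eef_pos: [0.5758, -0.0713, 0.0061]
tool_rot: [0.067, 0.998, 0.021, -0.003]
ft_force: [-0.2, -0.9, 0.6]
grip_width: 0.0854
grasp_force: 0.0
```

{"op": "send_rows", "data": {
  "motion": "-1 0 0 0 0; 1 0 0 0 0; 1 0 0 0 0; 1 0 0 0 0; 1 0 0 0 0"
}}

```text
clock: 10.95
eef_pos: [0.5811, -0.072, 0.0119]
tool_rot: [0.067, 0.998, 0.02, 0.003]
ft_force: [-1.9, 0.9, 6.9]
grip_width: 0.0498
grasp_force: 63.7
```

```bash
python3 - <<'E'
from h import *
o=bot.get_obs();print(np.round(o["joint_pos"],4),o["clock"],o["ft_force"]);print(pose().round(4))
E
```

```text
[-0.1444  0.5837 -0.0831  0.9015  0.0408 -0.0109] 10.95 [-1.8699336   0.89316782  6.87318465]
[[-0.9911  0.1329  0.0084  0.5811]
 [ 0.1332  0.9903  0.04   -0.072 ]
 [-0.003   0.0407 -0.9992  0.0119]
 [ 0.      0.      0.      1.    ]]
```

{"op": "send_rows", "data": {
  "motion": "1 0 0.1 -2 0; 1 0 0.2 -5 0; 1 0 0.4 -9 0; 1 0 0.5 -13 0; 1 0 0.6 -15 0"
}}

```text
clock: 11.45
eef_pos: [0.5816, -0.0724, 0.1641]
tool_rot: [0.067, 0.998, 0.02, 0.004]
ft_force: [1.0, -0.5, -3.6]
grip_width: 0.0496
grasp_force: 63.0
```

{"op": "send_rows", "data": {
  "motion": "1 0.4 3 0.1 0.02; 1 0.9 7 0.3 0.04; 1 1.4 11 0.5 0.06; 1 2 15 0.6 0.08; 1 2 15 0.6 0.08"
}}

```text
clock: 11.95
eef_pos: [0.5795, 0.0844, 0.16]
tool_rot: [0.103, 0.994, 0.021, 0.0]
ft_force: [-0.0, -0.3, -3.6]
grip_width: 0.0494
grasp_force: 63.2
```

```bash
python3 - <<'E'
from h import *
c=snap("w6");o=bot.get_obs();print(np.round(o["joint_pos"],4),o["clock"],o["ft_force"],o["grip_width"]);print(pose().round(4))
print(proj(c,[[.6095,.2158,.061],[.4825,.2438,.04]])*1.5)
E
```

```text
[0.12   0.4389 0.0994 1.2219 0.0395 0.329 ] 12.0 [-0.48466824 -0.55476985 -3.89853125] 0.04913798907908558
[[-0.9783  0.2072  0.0046  0.5795]
 [ 0.2072  0.9775  0.0403  0.0819]
 [ 0.0039  0.0404 -0.9992  0.1598]
 [ 0.      0.      0.      1.    ]]
[[619.28837981 290.29525041]
 [631.73130251  31.50115979]]
```

View pics/w6.png

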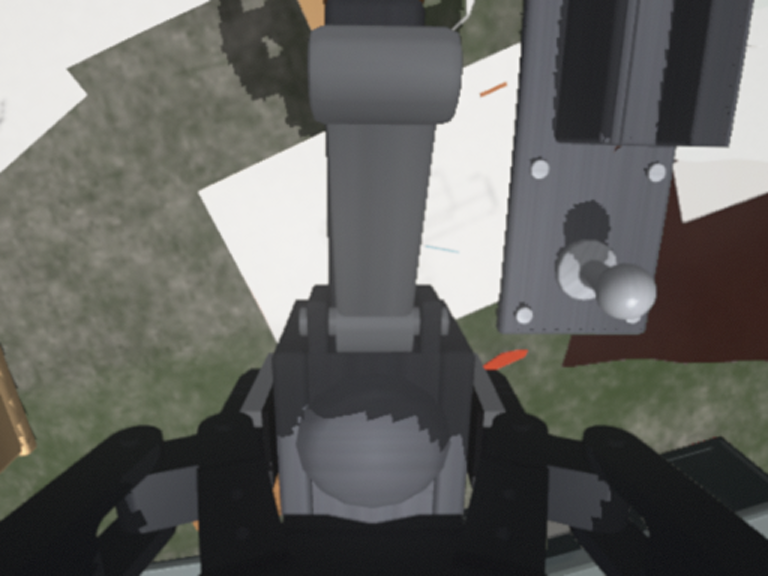

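The ball is at (627,292), with the saddle slot around (628,100) above it. The cup is held between the pads with its dome at (373,445) and lever end at (385,75). Next I'll compute ball and heading, and check the in-hand pose.

```bash
python3 - <<'E'
from h import *
T=np.load("pics/w6.npy");c=cam("wrist",T)
f=lambda x,y,z: unproj(c,[[x/1.5,y/1.5]],z)[0].round(4)
b=f(627,292,.061); print("ball",b)
L=[f(503,331,.012),f(513,170,.012),f(523,20,.012)];Rr=[f(643,333,.012),f(673,170,.012)]
print(L,Rr); 
for P in (L,Rr): d=P[0]-P[-1]; print("yaw",np.arctan2(d[1],d[0]))
# saddle slot end edges (floor z .04 ; cheek front top): cheeks front bottom px
print("cheek front outer (z~.03)",f(557,138,.04),f(729,145,.04))
# screws at z~.014: 
S=[f(540,169,.014),f(657,172,.014),f(524,315,.014)]; print(S); d=S[2]-S[0]; print("yaw screws",np.arctan2(d[1],d[0])); d=S[0]-S[1]; print(np.arctan2(d[1],d[0])+np.pi/2)
# inhand
def pt(x): return (T@np.r_[x,1])[:3]
for tz in (-.035,-.042): print("pred lever/dome/rear edge",proj(c,[pt([.079,0,-.073]),pt([0,0,tz]),pt([.025,0,-.036]),pt([.025,.025,-.036]),pt([.025,-.025,-.036])])*1.5)
E
```

```text
ball [0.6114 0.2199 0.061 ]
[array([0.6407, 0.1631, 0.012 ]), array([0.5419, 0.1826, 0.012 ]), array([0.463 , 0.1994, 0.012 ])] [array([0.6636, 0.2549, 0.012 ]), array([0.5616, 0.2794, 0.012 ])]
yaw -0.2015045332646768
yaw -0.23573037189411916
cheek front outer (z~.03) [0.527  0.1993 0.04  ] [0.5491 0.2943 0.04  ]
[array([0.5444, 0.1978, 0.014 ]), array([0.5604, 0.2681, 0.014 ]), array([0.6321, 0.1772, 0.014 ])]
yaw screws -0.2307093032024361
-0.22378399077806832
pred lever/dome/rear edge [[374.01469968  95.25855144]
 [373.74441576 444.07911203]
 [373.67882228 354.63209847]
 [480.34489313 354.31541873]
 [267.04238921 354.60808815]]
pred lever/dome/rear edge [[374.01469968  95.25855144]
 [373.81835037 461.36807692]
 [373.67882228 354.63209847]
 [480.34489313 354.31541873]
 [267.04238921 354.60808815]]
```

{"op": "send_rows", "data": {
  "motion": "1 0.3 1.5 0.1 0.01; 1 0.6 3 0.1 0.01; 1 0.6 3.5 0.1 0.01; 1 0.6 3.5 0.1 0.01"
}}

```text
clock: 12.4
eef_pos: [0.5817, 0.1151, 0.1602]
tool_rot: [0.111, 0.994, 0.02, 0.0]
ft_force: [0.4, -0.2, -3.4]
grip_width: 0.0491
grasp_force: 63.3
```

```bash
cat >> h.py <<'E'
def ball(name,g=(.6105,.2185,.061)):
    T=np.load(f"pics/{name}.npy");c=cam("wrist",T); p=proj(c,[g])[0]; im=cv2.imread(f"pics/{name}.png",0); x,y=(p*1.5).astype(int)
    x0,y0=x-60,y-60; cr=cv2.medianBlur(im[y0:y+60,x0:x+60],5)
    h=cv2.HoughCircles(cr,cv2.HOUGH_GRADIENT,1,30,param1=80,param2=12,minRadius=22,maxRadius=36)
    for q in (h[0][:3] if h is not None else []):
        w=(q[:2]+[x0,y0]); print(name,w,q[2],unproj(c,[w/1.5],.061)[0].round(4))
E
python3 - <<'E'
from h import *
c=snap("w7");print(pose().round(4),bot.get_obs()["joint_pos"].round(3)); ball("w6");ball("w7")
E
```

```text
[[-0.9752  0.2214  0.0046  0.5816]
 [ 0.2214  0.9744  0.0398  0.1145]
 [ 0.0044  0.0398 -0.9992  0.1601]
 [ 0.      0.      0.      1.    ]] [0.175 0.452 0.12  1.228 0.038 0.398]
w6 [626.5 291.5] 28.6 [0.6111 0.2197 0.061 ]
w6 [584.5 271.5] 27.1 [0.595  0.1979 0.061 ]
w7 [539.5 274.5] 30.6 [0.5949 0.2044 0.061 ]
w7 [569.5 299.5] 24.6 [0.6122 0.2185 0.061 ]
```

{"op": "send_rows", "data": {
  "motion": "1 -0.1 3 0.1 0; 1 -0.3 6 0.3 0; 1 -0.5 9 0.4 0; 1 -0.6 10.9 0.4 0; 1 -0.6 10.9 0.4 0"
}}

```text
clock: 12.95
eef_pos: [0.6121, 0.2218, 0.1601]
tool_rot: [0.11, 0.994, 0.021, 0.0]
ft_force: [-0.9, -0.0, -3.0]
grip_width: 0.0493
grasp_force: 63.6
```

{"op": "send_rows", "data": {
  "motion": "1 0 -0.05 1.5 0; 1 0 -0.12 3 0; 1 0 -0.2 5 0; 1 0 -0.26 6.5 0; 1 0 -0.26 6.5 0"
}}

```text
clock: 13.45
eef_pos: [0.6091, 0.2177, 0.0924]
tool_rot: [0.112, 0.993, 0.019, -0.003]
ft_force: [0.1, -0.1, -3.7]
grip_width: 0.0493
grasp_force: 63.5
```

```bash
python3 - <<'E'
from h import *
P=[]
for i in range(4):
    im=vision.camera("scene" if i%2 else "top"); o=bot.get_obs(); P.append(np.r_[o["eef_pos"],o["ft_force"]])
    cv2.imwrite(f"pics/a{i}.png",im[:,:,::-1])
print(np.round(P,4),o["clock"]); T=pose();print(T.round(4)); print(shift([.6115,.2193,.06]))
E
```

```text
[[ 0.6101  0.2183  0.0941  0.2716 -0.3051 -3.3191]
 [ 0.6111  0.2189  0.0955  0.4791  0.5076 -3.1637]
 [ 0.6118  0.2193  0.0964  0.6306  0.468  -3.2513]
 [ 0.6122  0.2196  0.0968 -0.4918 -0.8292 -3.9576]] 13.65
[[-0.975   0.2222  0.0066  0.6122]
 [ 0.2223  0.9741  0.0409  0.2196]
 [ 0.0026  0.0414 -0.9991  0.0968]
 [ 0.      0.      0.      1.    ]]
[ 0.04647696 -0.20056344  3.67625506]
```

{"op": "send_rows", "data": {
  "motion": "1 0 -0.05 0.8 0; 1 0 -0.08 1.6 0; 1 0 -0.1 2.2 0; 1 0 -0.1 2.2 0; 1 0 -0.1 2.2 0"
}}

```text
clock: 14.15
eef_pos: [0.6107, 0.2199, 0.0732]
tool_rot: [0.111, 0.994, 0.02, -0.0]
ft_force: [-0.0, 0.1, -3.7]
grip_width: 0.0494
grasp_force: 63.6
```

{"op": "send_rows", "data": {
  "motion": "1 0 -0.01 0.2 0; 1 0 -0.02 0.4 0; 1 0 -0.02 0.4 0; 1 0 -0.02 0.4 0"
}}

```text
clock: 14.55
eef_pos: [0.611, 0.2202, 0.0709]
tool_rot: [0.111, 0.994, 0.021, 0.0]
ft_force: [-3.8, -1.3, 6.1]
grip_width: 0.0492
grasp_force: 64.4
```

Contact came at about 20 mm above home, as expected for the pads. There is a slight −x side force, so I'll ease 1 mm that way and push on gently.

{"op": "send_rows", "data": {
  "motion": "1 0.1 -0.01 0.1 0; 1 0.1 -0.01 0.2 0; 1 0.1 -0.02 0.3 0; 1 0.1 -0.02 0.3 0; 1 0.1 -0.02 0.3 0"
}}

```text
clock: 15.05
eef_pos: [0.6109, 0.2202, 0.0679]
tool_rot: [0.111, 0.994, 0.021, 0.001]
ft_force: [-2.0, -2.2, 4.6]
grip_width: 0.0493
grasp_force: 64.4
```

{"op": "send_rows", "data": {
  "motion": "1 0 -0.02 0.2 0; 1 0 -0.03 0.4 0; 1 0 -0.03 0.4 0; 1 0 -0.03 0.4 0"
}}

```text
clock: 15.45
eef_pos: [0.6106, 0.2199, 0.0617]
tool_rot: [0.112, 0.994, 0.02, 0.0]
ft_force: [1.9, -0.3, -4.3]
grip_width: 0.0498
grasp_force: 63.5
```

{"op": "send_rows", "data": {
  "motion": "1 0 -0.02 0.2 0; 1 0 -0.03 0.4 0; 1 0 -0.03 0.4 0; 1 0 -0.03 0.4 0"
}}

```text
clock: 15.85
eef_pos: [0.6096, 0.2199, 0.0564]
tool_rot: [0.111, 0.994, 0.02, -0.001]
ft_force: [4.6, 1.6, -12.3]
grip_width: 0.0495
grasp_force: 63.6
```

{"op": "send_rows", "data": {
  "motion": "1 0 -0.01 0.2 0; 1 0 -0.02 0.4 0; 1 0 -0.02 0.4 0; 1 0 -0.02 0.4 0"
}}

```text
clock: 16.25
eef_pos: [0.6092, 0.22, 0.0542]
tool_rot: [0.111, 0.994, 0.02, -0.001]
ft_force: [-0.6, 2.2, -4.9]
grip_width: 0.0492
grasp_force: 64.2
```

{"op": "send_rows", "data": {
  "motion": "1 0 0 0.1 0; 1 0 0 0.2 0; 1 0 0 0.2 0; 1 0 0 0.2 0"
}}

```text
clock: 16.65
eef_pos: [0.61, 0.2195, 0.0526]
tool_rot: [0.112, 0.994, 0.02, 0.0]
ft_force: [0.2, -0.0, -2.5]
grip_width: 0.0497
grasp_force: 64.4
```

{"op": "send_rows", "data": {
  "motion": "1 0 0 0.1 0; 1 0 0 0.3 0; 1 0 0 0.3 0; 1 0 0 0.3 0"
}}

```text
clock: 17.05
eef_pos: [0.6104, 0.2199, 0.0515]
tool_rot: [0.112, 0.994, 0.021, 0.001]
ft_force: [-3.1, -1.7, 4.9]
grip_width: 0.0495
grasp_force: 65.2
```

{"op": "send_rows", "data": {
  "motion": "1 0 0 0.2 0; 1 0 0 0.3 0; 1 0 0 0.3 0"
}}

```text
clock: 17.35
eef_pos: [0.6109, 0.2203, 0.0513]
tool_rot: [0.111, 0.994, 0.021, 0.002]
ft_force: [-6.0, -3.2, 16.6]
grip_width: 0.0491
grasp_force: 66.2
```

{"op": "send_rows", "data": {
  "motion": "-1 0 0 0 0; -1 0 0 -0.3 0; -1 0 0 -0.3 0; -1 0 0 -0.3 0; -1 0 0 -0.3 0"
}}

```text
clock: 17.85
eef_pos: [0.6098, 0.2199, 0.049]
tool_rot: [0.111, 0.994, 0.02, -0.0]
ft_force: [0.7, -0.2, -0.1]
grip_width: 0.0857
grasp_force: 0.0
```

{"op": "send_rows", "data": {
  "motion": "-1 0 0.1 -2 0; -1 0 0.3 -6 0; -1 0 0.4 -10 0; -1 0 0.4 -12 0; -1 0 0.4 -12 0"
}}

```text
clock: 18.35
eef_pos: [0.6127, 0.2197, 0.1739]
tool_rot: [0.111, 0.994, 0.022, 0.004]
ft_force: [-0.3, 0.1, 0.1]
grip_width: 0.0853
grasp_force: 0.0
```

```bash
python3 - <<'E'
from h import *
c=snap("w8");T=np.load("pics/w8.npy");print(T.round(4))
b=np.array([.611,.2187]);d=np.array([np.cos(-.22),np.sin(-.22)])
print("pred lever end, dome, tail end",proj(c,[[*(b-.079*d),.123],[*b,.09],[*(b-.163*d),.07]])*1.5)
s=vision.camera("scene"); w=cv2.imread("pics/w8.png")
cr=cv2.resize(s[150:300,110:280,::-1],(420,371),interpolation=cv2.INTER_CUBIC)
w=cv2.resize(w,(380,285)); out=np.zeros((371,800,3),np.uint8); out[:285,:380]=w; out[:,380:]=cr; cv2.imwrite("pics/m8.png",out)
E
```

```text
[[-0.9751  0.2213  0.0122  0.6127]
 [ 0.2217  0.9742  0.043   0.2197]
 [-0.0024  0.0447 -0.999   0.1739]
 [ 0.      0.      0.      1.    ]]
pred lever end, dome, tail end [[362.43674571 119.56321934]
 [362.42253522 294.81946169]
 [357.53127738 -74.86135633]]
```

View pics/m8.png

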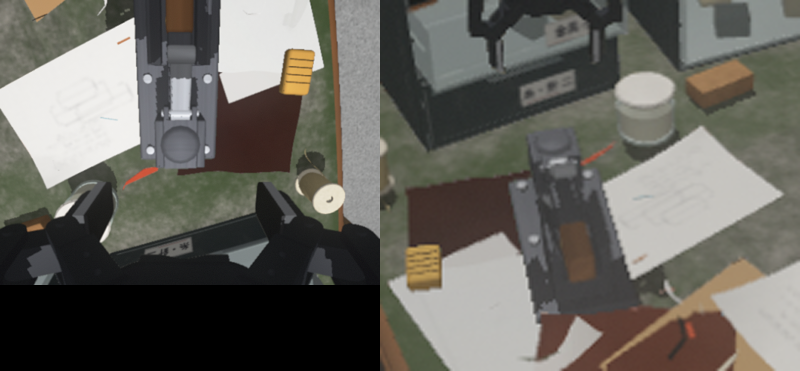

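The arm is seated: cup over the ball at (180,145) in the left view, tail between the cheeks, lever still raised at (181,55). Next I'll shut the fingers and move over the lever end.

{"op": "send_rows", "data": {
  "motion": "1 3 -0.1 0 0; 1 6 -0.2 0.5 0; 1 8.4 -0.3 1.5 0; 1 8.4 -0.3 2.5 0; 1 8.4 -0.3 3 0"
}}

```text
clock: 18.95
eef_pos: [0.5262, 0.2355, 0.1371]
tool_rot: [0.111, 0.994, 0.019, -0.002]
ft_force: [0.7, 0.3, -0.2]
grip_width: 0.0125
grasp_force: 0.0
```

{"op": "send_rows", "data": {
  "motion": "1 0 0 0 0; 1 0.1 0 0.3 0; 1 0.2 0 0.9 0; 1 0.3 0 1.5 0; 1 0.3 0 1.5 0"
}}

```text
clock: 19.45
eef_pos: [0.5244, 0.2368, 0.1236]
tool_rot: [0.112, 0.994, 0.02, -0.001]
ft_force: [-0.0, -0.2, -0.6]
grip_width: -0.0002
grasp_force: 0.0
```

```bash
python3 - <<'E'
from h import *
o=bot.get_obs();print(o["ft_force"],o["grip_width"],o["clock"]);print(pose().round(4));print(shift([.5193,.2392,.088]))
E
```

```text
[-0.030723   -0.18293086 -0.56239509] -0.00021560294072312542 19.45
[[-0.9751  0.2218  0.0026  0.5244]
 [ 0.2217  0.9743  0.0396  0.2368]
 [ 0.0062  0.0392 -0.9992  0.1236]
 [ 0.      0.      0.      1.    ]]
[ 0.52584444 -0.02053169  3.56224871]
```

Not touching yet. I'll press down along the lever's arc in small steps.

{"op": "send_rows", "data": {
  "motion": "1 0.1 0 0.4 0; 1 0.2 0 0.8 0; 1 0.3 0 1.2 0; 1 0.3 0 1.6 0; 1 0.4 0 2 0"
}}

```text
clock: 19.95
eef_pos: [0.5204, 0.2395, 0.106]
tool_rot: [0.111, 0.994, 0.021, -0.0]
ft_force: [-3.6, -0.0, 7.3]
grip_width: -0.0
grasp_force: 3.6
```

{"op": "send_rows", "data": {
  "motion": "1 0 0 0.3 0; 1 0.1 0 0.6 0; 1 0.1 -0.02 0.9 0; 1 0.1 -0.02 1.2 0; 1 0.1 -0.02 1.2 0"
}}

```text
clock: 20.45
eef_pos: [0.5198, 0.2399, 0.0934]
tool_rot: [0.111, 0.994, 0.021, -0.0]
ft_force: [-2.0, 0.6, 2.3]
grip_width: 0.0002
grasp_force: 1.4
```

{"op": "send_rows", "data": {
  "motion": "1 0 0 0.2 0; 1 0 0 0.4 0; 1 0 0 0.5 0; 1 0 0 0.5 0; 1 0 0 0.5 0"
}}

```text
clock: 20.95
eef_pos: [0.5198, 0.24, 0.0884]
tool_rot: [0.111, 0.994, 0.021, -0.0]
ft_force: [-4.3, 1.1, 5.0]
grip_width: 0.0001
grasp_force: 2.9
```

{"op": "send_rows", "data": {
  "motion": "1 0 0 0.2 0; 1 0 0 0.3 0; 1 0 0 0.3 0; 1 0 0 0.3 0"
}}

```text
clock: 21.35
eef_pos: [0.5199, 0.2402, 0.0876]
tool_rot: [0.111, 0.994, 0.021, 0.0]
ft_force: [-7.3, -1.0, 16.4]
grip_width: 0.0
grasp_force: 8.6
```

Hard stop at 16 N at the expected height (0.088). I'll retreat and check.

{"op": "send_rows", "data": {
  "motion": "1 0 0 -2 0; 1 0 0.2 -6 0; 1 -3 0.3 -9 0; 1 -6 0.4 -11 0; 1 -6 0.4 -11 0"
}}

```text
clock: 21.85
eef_pos: [0.5847, 0.2255, 0.1983]
tool_rot: [0.113, 0.993, 0.022, 0.005]
ft_force: [0.0, 0.1, -0.1]
grip_width: -0.0004
grasp_force: 0.0
```

```bash
python3 - <<'E'
from h import *
c=snap("w9");o=bot.get_obs();print(pose().round(4),o["ft_force"])
b=np.array([.611,.2187]);d=np.array([np.cos(-.22),np.sin(-.22)])
p=proj(c,[[*(b-.079*d),.123],[*(b-.094*d),.089],[*b,.09]]);print("raised,down,dome raw px",p)
print(boxes_of("wrist","lever_end")[:2],boxes_of("wrist","cup_grip")[:2])
g=cv2.imread("pics/w9.png",0); g=cv2.resize(g,(512,384)); x=int(p[1][0]); print("column profile",[int(v) for v in g[0:220:4,x-3:x+4].mean(1)])
E
```

```text
[[-9.747e-01  2.232e-01  9.100e-03  5.819e-01]
 [ 2.234e-01  9.738e-01  4.140e-02  2.255e-01]
 [ 4.000e-04  4.240e-02 -9.991e-01  1.959e-01]
 [ 0.000e+00  0.000e+00  0.000e+00  1.000e+00]] [-0.52776546 -0.27053346  0.08250492]
raised,down,dome raw px [[241.68376911 126.65256815]
 [240.25250824 101.43343414]
 [241.91866768 220.49521221]]
[{'rect': [241.6, 143.1, 30.3, 99.7], 'conf': 0.83}] [{'rect': [244.2, 128.0, 59.2, 231.8], 'conf': 0.69}]
column profile [53, 54, 54, 67, 72, 72, 72, 73, 72, 72, 73, 73, 72, 72, 72, 73, 72, 72, 73, 73, 73, 65, 58, 72, 106, 112, 102, 91, 111, 109, 168, 207, 209, 210, 211, 213, 215, 216, 218, 219, 220, 221, 222, 222, 135, 186, 232, 192, 120, 107, 77, 98, 107, 113, 118]
```

The lever end now lies at rows 94–118, matching the down position (predicted row 101, against 127 if raised). The robot touches nothing, so I'll hand in.

```bash
python3 -c "
from workcell import workorder; print(workorder.job_done())"
```

```text
the job is handed in; nothing more can be done
None
```

The hitch arm is seated on the ball with its tail in the saddle and the latch lever pressed to its stop; I handed the job in at about 22 s, and no verdict came back.

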